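# Load the scanner mirror by its edges and index the jig to the third stop

## Robot

A 7-joint arm with a two-finger parallel gripper is mounted at the origin on the work surface. World frame = base frame: x ahead of the robot, y to its left, z up, the work surface at z = 0. Lengths are in m, angles in rad, forces in N, time in s.
With the tool pointing down it reaches from about 0.425 to 1.025 m from the base axis. Payload 3.6 kg.
Tool frame: the origin (TCP) lies between the finger pads; the fingertips stand 8 mm ahead of it and the grasp point (between the pads) lies 11 mm behind it (arm.tip_extent is the distance from the TCP to the fingertips, in m); x points along the fingers, y is the direction in which the jaws open and shut, and the axes are right-handed (so a half turn about x gives the same grasp; the last joint's range is limited). The gripper opens to 85 mm and grips with 20 to 120 N. Pads are 22 mm wide; open, the fingers measure 114 mm over their backs; the gripper's body (76 mm by 85 mm) begins 54 mm behind the grasp point. The pads swing forward as they close: fully open they stand 13 mm farther back than shut.
Start: joints at [1.171, 0.591, 0.048, 1.609, -0.033, 0.943, -0.034], TCP at [0.218, -0.691, 0.239] pointing down, gripper open.
Joint ranges: [-2.69, 2.69], [-0.47, 2.24], [-1.27, 1.36], [0.19, 2.51], [-1.53, 4.68], [0.08, 2.07], [-3.09, 3.09]. Speed limits (rad/s): [2.57, 2.57, 3.14, 3.14, 3.14, 3.14, 3.14].

## Interface

Orientations are given as a unit quaternion [x, y, z, w].
In Python, from plant import arm gives the robot as it stands.
- The arm moves only by the shell command python3 -m inch 'ROWS'. ROWS is text: rows parted by semicolons, each of 7 numbers parted by spaces: the opening, from -1 (shut) to 1 (fully open), so that 0 is half open, then the shift along the tool's x, y, z in units of 50 mm (1.0 is 50 mm), then the turn, a rotation vector about the tool's x, y, z in units of 8 degrees (1.0 is 8 degrees). In form: claw tx ty tz rx ry rz; .... A call has 1 to 8 rows; each row is the pose to reach, as a shift and turn from the pose measured when the call began, along the tool's axes at that moment; what a row does not reach only later rows make up. A row lasts 1/8 s, in which the tool goes at most 62.5 mm and 10.7 degrees, less where a joint would pass 70% of its speed; a pose out of reach is approached as far as the arm can. A call with a gripper value outside its range is refused whole. The fingers move at their own pace and stop on an object; the grip force is fixed at half the most. Time passes only in rows, so rows that repeat a pose let the fingers close. It gives the time, the measured TCP pose, the force and the opening at its end, in the units of the state.
- arm.observe(): the state, without advancing time (a new reading comes with each control period).
- arm.read_camera(name): name is "scene" or "top" or "wrist"; returns a dict with "pixels" (400x640x3 uint8, red, green, blue), "intrinsics" (3x3 intrinsics, pixels), "R" (3x3) and "t" (3): a world point X has camera coordinates R X + t; the wrist camera has in their place "tool_from_camera" (4x4, takes a point from camera to tool coordinates, whose origin is the TCP and whose axes are the tool frame's). Camera axes: x right, y down, z forward; pixel columns grow to the right and rows downward; lengths in m; the calibration is good to about 2 mm. The wrist camera is an equidistant fisheye: a pixel r from the principal point sees the ray r / f radians off the axis. A picture is of the moment at which its call begins: read the wrist's pose just before it. There is no depth.
- arm.finish_job(): hands the job in, once; it reports no verdict.
The state is a dict: "time": time; "joint_pos": joint angles; "qd": joint speeds; "tau": joint torques, N m; "tcp_pos": TCP position; "tcp_rot": TCP orientation; "force": force on the tool from outside, world axes, zero at the start; "torque": the same for the moment, N m; "width": opening from 0.0 (shut) to 1.0 (fully open).
Only numpy, scipy, OpenCV 4.12 (cv2) and the standard library are available. Lean on these libraries where they do the work, as an engineer would, in place of code of your own. Each camera call takes 0.05 s, during which the arm holds its last target.

## Task

Pick up the small glass mirror from its rack by its edges only, never touching its silvered faces, and lay it flat and fully seated in the nest on the jig's turntable, then let go of it. Then turn the jig's knob clockwise (seen from above) three clicks from home to the third stop, without running on to the fourth, and finish the program there still gripping the knob, because it springs back home if released. Leave the other things on the bench where they are.

Things in the scene. Friction and masses are not known exactly. Their poses are not given: they have to be found in the camera images.
- mirror_centre (a point): Centre of the mirror: loose glass plate 90 (x) x 46 (y) x 5 mm (z, up), about 50 g, lying flat. Green glass border (10 mm at the ends, 6 mm at the long sides); the silvered area inside it, 70 x 34 mm on both faces, stands 0.6 mm proud and must not be touched. Its long edges are free for the fingers. It may be laid either way round lengthwise.
- rack: Fixed grey rack 120 x 70 mm; origin under its centre, x along its length. The mirror lies on two cork ledges (at x = -42 and +42 mm, 13 mm wide, top 28 mm above the bench); between them it is open down to the rack's floor at 8 mm. End lips, top at 32 mm, stand 5 mm beyond the mirror's ends; nothing stands at its long sides.
- jig: Fixed grey indexing jig, base 130 (x) x 290 (y) x 26 mm; origin on its underside. Turntable axis at x = 0, y = +70 mm; knob axis at x = 0, y = -80 mm.
- nest (a point): Centre of the nest on the aluminium turntable (120 mm disc, turns one to one with the knob): where the middle of the mirror's underside belongs, 52 mm above the bench, level with two ledges 14 mm above the disc at x = -42 and +42 mm. x along the nest. Flared lips 6 mm high leave 2 mm of play all round; side lips stand only at |x| 36 to 47 mm, so the fingers have room in the middle.
- knob_grip (a point): Grip point on the knob's vertical axis, 76 mm above the bench: upright black bar 46 (x) x 14 mm (y), from 23 mm below this point to 13 mm above, on a 52 mm disc. The frame turns with the knob; x is the pointer (white line, small nose), which at home points to the first of six marks on the plate below, 20 degrees apart: home, then stops one to five, clockwise.
- knob (a joint): Knob angle in rad, 0 at home (end stop), growing clockwise from above. Stops click every 0.349 (20 degrees): the third is at 1.047, the fourth at 1.396. A return spring (0.06 N m at home, 0.08 at the third stop) takes it home if let go; the clicks add a torque wave of +-0.045 N m: most resistance a quarter of the way from stop to stop, least at three quarters.
- driver_mid (a point): Middle of a loose black-handled screwdriver, 200 mm long, 26 mm thick; leave alone.
- drive_mid (a point): Centre of a loose flat metal disk drive 100 x 70 x 14 mm; leave alone.
- cleaner_mid (a point): Centre of a loose white plastic bottle, 52 mm diameter, 130 mm high; leave alone.
- tray_mid (a point): Centre of a loose grey open screw tray 100 x 140 x 25 mm; leave alone.
There are look-alikes about, which are no part of the job. Of the things shaped like the part that bears mirror_centre, the green glass one is meant. What is shaped like the rack but green or yellow is not meant.

How it is judged:
On the way, in this order (a step that is already met when the one before it is completed fails the run):
1. the mirror has been lifted off the rack in the fingers (z of mirror_centre in the frame of rack above 0.045 m and contact force between the fingers and mirror above 1 N), for 0.1 s.
2. the mirror lies seated in the nest, let go, with the knob still at home (horizontal distance between mirror_centre and nest below 0.005 m and z of mirror_centre in the frame of nest between 0.0005 and 0.0045 m and angle between the x axis of mirror_centre and the x axis of nest, either way round below 0.09 rad and angle between the z axis of mirror_centre and the z axis of nest, either way round below 0.06 rad and contact force between the fingers and mirror below 0.1 N and value of joint knob below 0.12 rad), for 0.2 s.
3. the knob has been turned past the second stop while gripped (value of joint knob above 0.8 rad and contact force between the fingers and knob above 3 N), for 0.05 s.
At the end, for the whole second after the job is handed in: The knob is at rest within 0.13 rad of the third stop (1.047 rad) and gripped by the fingers with more than 3 N; the mirror lies flat in the nest (centre within 5 mm of the nest's, underside within 2 mm of the ledges, aligned within 0.09 rad, level within 0.06 rad) and is untouched by the robot (horizontal distance between mirror_centre and nest below 0.005 m and z of mirror_centre in the frame of nest between 0.0005 and 0.0045 m and angle between the x axis of mirror_centre and the x axis of nest, either way round below 0.09 rad and angle between the z axis of mirror_centre and the z axis of nest, either way round below 0.06 rad and value of joint knob between 0.917 and 1.177 rad and velocity of joint knob between -0.1 and 0.1 rad/s and contact force between the fingers and knob above 3 N and contact force between the arm and mirror below 0.1 N); the arm keeps its last pose, push and grip.
It fails at once if the gripper or arm touches the mirror's silvered faces (contact force between the arm and mirror_c1 above 0.3 N).
It fails at once if the fingers touch the mirror's silvered faces (contact force between the fingers and mirror_c1 above 0.3 N).
It fails at once if the knob runs on to the fourth stop (value of joint knob above 1.27 rad).
It fails at once if a bystander is moved (distance of any of driver_mid, drive_mid, cleaner_mid, tray_mid from where it was at the start of the episode above 0.03 m).
It also fails if it takes over 51 s, if anything falls off the work surface, if the arm or the gripper's body presses on something with over 40 N, if the wrist force passes 120 N, or if a joint passes its speed limit or range.

## Working session

There is one attempt and no reset: what is moved stays moved. The work goes in short steps, Python scripts to look and compute and a shell command to move; the robot and the scene stay as the last step left them, time stands still between calls to the robot, and variables do not carry over. Pictures are saved under pics/ and viewed, and the job is handed in when it is done.

```bash
ls; mkdir -p pics
cat > h.py <<'E'
import numpy as np, cv2
from plant import arm
from scipy.spatial.transform import Rotation as Ro
def snap(n,f):
    c=arm.read_camera(n); cv2.imwrite('pics/'+f,c['pixels'][:,:,::-1]); return c
def ray(c,u,v):
    K=np.array(c['intrinsics']);R=np.array(c['R']);t=np.array(c['t'])
    d=R.T@np.linalg.solve(K,[u,v,1.0]); return -R.T@t,d
def onz(c,u,v,z):
    o,d=ray(c,u,v); return o+d*(z-o[2])/d[2]
def proj(c,X):
    p=np.array(c['R'])@X+c['t']; p=np.array(c['intrinsics'])@p; return p[:2]/p[2]
E
python3 - <<'E'
from h import *
import pickle
print(arm.observe(), arm.tip_extent)
for n in ['scene','top','wrist']:
    c=snap(n,n+'0.png'); pickle.dump(c,open(n+'0.pkl','wb'))
    print(n,{k:np.round(v,3).tolist() for k,v in c.items() if k!='pixels'})
E
```

```text
pics
{'time': 0.0, 'joint_pos': array([ 1.17150975,  0.59209803,  0.04831161,  1.60984291, -0.03329998,
        0.94269563, -0.03370378]), 'qd': array([ 1.78700839e-04, -3.93422330e-05,  1.38494882e-03, -7.28042556e-04,
        1.65416080e-03, -4.35311533e-04, -2.68467843e-04]), 'tau': array([-1.02585341e-05, -5.48698390e+01,  1.54705435e+00, -1.98124516e+01,
        9.48492321e-03,  8.88109003e-03, -7.98241047e-07]), 'tcp_pos': array([ 0.21801048, -0.69058892,  0.23814873]), 'tcp_rot': array([-0.69868752, -0.10848818,  0.6990206 , -0.10694045]), 'force': array([0.37581798, 0.23918485, 0.0676104 ]), 'torque': array([0.02067272, 0.00566016, 0.0103717 ]), 'width': 0.9953127835863318} 0.008
scene {'intrinsics': [[380.13, 0.0, 326.238], [0.0, 380.13, 195.082], [0.0, 0.0, 1.0]], 'R': [[0.846, 0.533, -0.013], [0.433, -0.702, -0.565], [-0.311, 0.472, -0.825]], 't': [-0.504, -0.12, 1.083]}
top {'intrinsics': [[481.142, 0.0, 322.593], [0.0, 481.142, 197.777], [0.0, 0.0, 1.0]], 'R': [[-0.009, -1.0, 0.001], [-0.994, 0.009, -0.108], [0.108, -0.002, -0.994]], 't': [0.115, 0.567, 1.486]}
wrist {'intrinsics': [[309.707, 0.0, 322.435], [0.0, 309.707, 198.704], [0.0, 0.0, 1.0]], 'tool_from_camera': [[-0.0, -0.316, 0.949, -0.135], [1.0, 0.001, 0.001, -0.001], [-0.001, 0.949, 0.316, -0.08], [0.0, 0.0, 0.0, 1.0]]}
```

View pics/scene0.png

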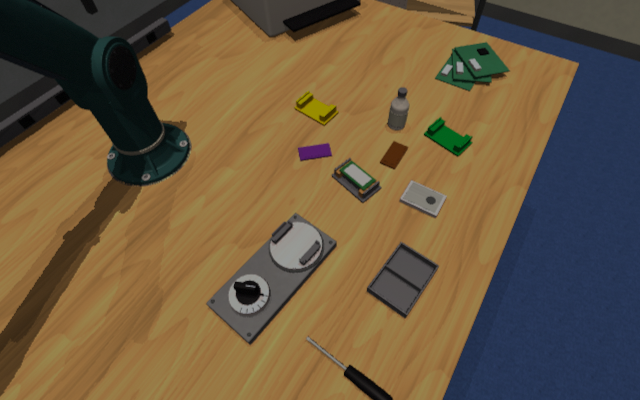

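View pics/top0.png

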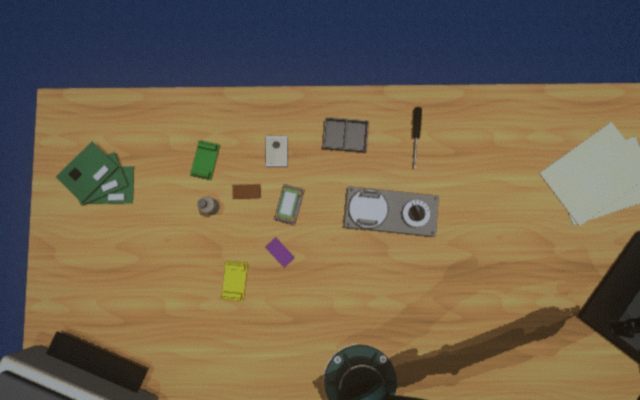

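View pics/wrist0.png

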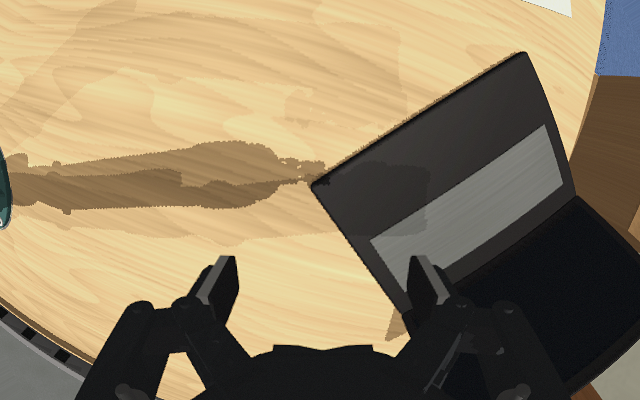

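The scene and top views show the green-bordered mirror in its grey rack (scene 357,178; top 289,204). The jig is at scene (273,275) and top (391,211), with the turntable at top (368,208) and the knob at top (416,212). I'll zoom in next.

Run:
```python
import cv2
t=cv2.imread('pics/top0.png'); s=cv2.imread('pics/scene0.png')
cv2.imwrite('pics/tz.png',cv2.resize(t[175:245,265:445],None,fx=4.4,fy=4.4,interpolation=cv2.INTER_CUBIC))
cv2.imwrite('pics/sz.png',cv2.resize(s[150:345,200:390],None,fx=3,fy=3,interpolation=cv2.INTER_CUBIC))
```

```text
(no output)
```

View pics/tz.png

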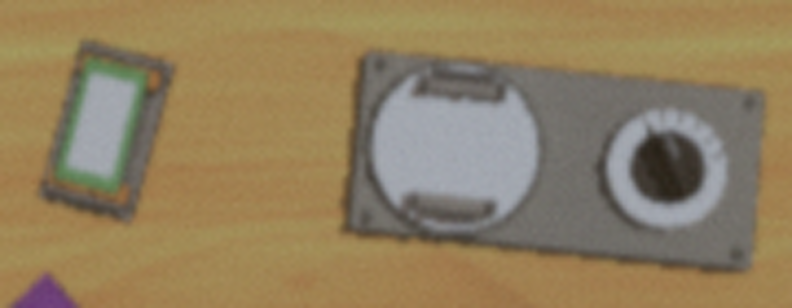

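View pics/sz.png

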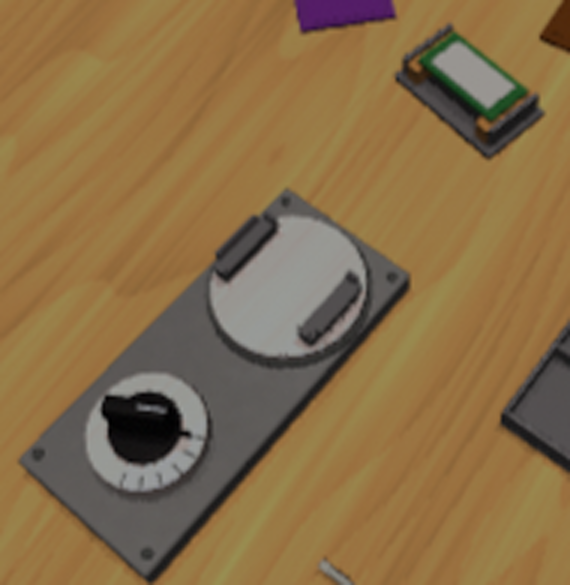

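The zoomed top view gives the following:
- The mirror lies in the rack with its long axis about 15° off image vertical, shifted towards one side of the rack.
- The nest ledges are at the top and bottom of the disc.
- The knob nose points up and to the left, at the first mark.
- The marks run clockwise.

Next I'll measure coarse positions.

```bash
cat >> h.py <<'E'
import pickle
def cnt(mask,box=None):
    m=mask.astype(np.uint8)
    if box: 
        b=np.zeros_like(m); b[box[1]:box[3],box[0]:box[2]]=1; m=m*b
    cs,_=cv2.findContours(m,cv2.RETR_EXTERNAL,cv2.CHAIN_APPROX_NONE)
    return max(cs,key=cv2.contourArea)
def rect(P):  # centre,long,short,yaw of long axis
    r=cv2.minAreaRect((np.array(P)[:,:2]*1000).astype(np.float32)); b=cv2.boxPoints(r)
    e1,e2=b[1]-b[0],b[2]-b[1]
    if np.hypot(*e1)<np.hypot(*e2): e1,e2=e2,e1
    return np.array(r[0])/1000,np.hypot(*e1),np.hypot(*e2),np.degrees(np.arctan2(e1[1],e1[0]))%180
E
python3 - <<'E'
from h import *
for n,box in [('top',(270,180,310,230)),('scene',(325,150,385,205))]:
    c=pickle.load(open(n+'0.pkl','rb')); hsv=cv2.cvtColor(c['pixels'],cv2.COLOR_RGB2HSV)
    m=(hsv[...,0]>40)&(hsv[...,0]<90)&(hsv[...,1]>70)
    k=cnt(m,box)[:,0]
    P=[onz(c,u,v,.033) for u,v in k]; print(n,'mirror',len(k),rect(P))
for n,box,z in [('top',(340,180,445,240),.026),('scene',(205,210,340,342),.026)]:
    c=pickle.load(open(n+'0.pkl','rb')); hsv=cv2.cvtColor(c['pixels'],cv2.COLOR_RGB2HSV)
    m=(hsv[...,1]<75)
    k=cnt(m,box)[:,0]
    P=[onz(c,u,v,z) for u,v in k]; print(n,'jig',len(k),rect(P))
    m=(hsv[...,1]<75)&(hsv[...,2]>130)
c=pickle.load(open('top0.pkl','rb')); hsv=cv2.cvtColor(c['pixels'],cv2.COLOR_RGB2HSV)
print(hsv[208,368],hsv[195,395],hsv[228,400])
L=lambda u,v:(265+u/4.4,175+v/4.4)
for nm,p,z in [('led1',L(460,83),.052),('led2',L(450,208),.052),('disc',L(455,150),.038),('knob',L(667,165),.063),('nose',L(645,128),.05)]:
    print(nm,onz(c,*p,z).round(4))
c=pickle.load(open('scene0.pkl','rb'));S=lambda u,v:(200+u/3,150+v/3)
for nm,p,z in [('led1',S(245,243),.055),('led2',S(332,303),.055),('disc',S(288,287),.038),('knobtop',S(142,412),.089),('nose',S(190,435),.045)]:
    print(nm,onz(c,*p,z).round(4))
E
```

```text
top mirror 33 (array([0.5888858 , 0.21130431]), np.float32(45.185524), np.float32(12.836944), np.float32(77.32859))
scene mirror 72 (array([0.55217035, 0.21806558]), np.float32(89.7992), np.float32(47.787), np.float32(164.8093))
top jig 256 (array([ 0.52510767, -0.10532097]), np.float32(289.37726), np.float32(129.51001), np.float32(83.57781))
scene jig 278 (array([ 0.52692291, -0.10773169]), np.float32(288.66513), np.float32(136.3236), np.float32(83.52218))
[108  19 176] [ 20  20 116] [ 19  18 112]
led1 [ 0.577 -0.036  0.052]
led2 [ 0.4887 -0.0272  0.052 ]
disc [ 0.5307 -0.0329  0.038 ]
knob [ 0.5168 -0.1784  0.063 ]
nose [ 0.5441 -0.1662  0.05  ]
led1 [ 0.4935 -0.0277  0.055 ]
led2 [ 0.5779 -0.0347  0.055 ]
disc [ 0.5368 -0.0347  0.038 ]
knobtop [ 0.525  -0.1814  0.089 ]
nose [ 0.5466 -0.1679  0.045 ]
```

```bash
cat >> h.py <<'E'
def Rdown(yaw):  # tool x down, tool y at yaw (deg)
    a=np.radians(yaw); x=np.array([0,0,-1.]); y=np.array([np.cos(a),np.sin(a),0]); return np.c_[x,y,np.cross(x,y)]
def go(p,yaw=None,s=None):
    s=s or arm.observe(); R=Ro.from_quat(s['tcp_rot']).as_matrix()
    print('tcp',s['tcp_pos'].round(4),'yaw %.2f'%np.degrees(np.arctan2(R[1,1],R[0,1])),'tilt',(R[:2,0]).round(4),'t %.2f F'%s['time'],s['force'].round(1),'w %.3f'%s['width'])
    d=R.T@(np.array(p)-s['tcp_pos'])/0.05
    Rt=Rdown(yaw)
    r=np.degrees(Ro.from_matrix(R.T@Rt).as_rotvec())/8
    print('shift',d.round(3),'turn',r.round(3))
E
python3 - <<'E'
from h import *
go([.552,.218,.20],74.8); go([.552,.218,.20],-105.2)
E
```

```text
tcp [ 0.2181 -0.6908  0.2384] yaw -72.48 tilt [-0.0006  0.0016] t 0.15 F [ 0.4 -0.6 -0.2] w 1.000
shift [  0.792 -15.32  -11.842] turn [-1.8409e+01 -1.5000e-02  6.0000e-03]
tcp [ 0.2181 -0.6908  0.2384] yaw -72.48 tilt [-0.0006  0.0016] t 0.15 F [ 0.4 -0.6 -0.2] w 1.000
shift [  0.792 -15.32  -11.842] turn [4.091e+00 4.000e-03 1.100e-02]
```

```bash
python3 - <<'E'
from h import *
go([.49,-.25,.25],1)
E
python3 -m inch '1 -0.2 -10.2 1 -9 0 0;1 -0.2 -10.2 1 -9 0 0;1 -0.2 -10.2 1 -9 0 0;1 -0.2 -10.2 1 -9 0 0;1 -0.2 -9.2 1 -9 0 0;1 -0.2 -9.2 1 -9 0 0;1 -0.2 -9.2 1 -9 0 0;1 -0.2 -9.2 1 -9 0 0' | tail -5
python3 - <<'E'
from h import *
go([.552,.218,.20],74.8)
E
```

```text
tcp [ 0.2181 -0.6908  0.2384] yaw -72.48 tilt [-0.0006  0.0016] t 0.15 F [ 0.4 -0.6 -0.2] w 1.000
shift [-0.222 -6.77  -7.84 ] turn [-9.184e+00 -7.000e-03  1.100e-02]
time: 1.15
tcp_pos: [0.0306, -0.2646, 0.2496]
tcp_rot: [0.502, 0.499, -0.502, 0.497]
force: [2.7, -14.2, 3.0]
width: 1.001
tcp [ 0.0306 -0.2646  0.2496] yaw -0.52 tilt [-0.0017  0.0024] t 1.15 F [  2.7 -14.2   3. ] w 1.001
shift [ 0.997 10.342 -9.744] turn [-9.415e+00 -2.200e-02 -1.000e-03]
```

I typed that move before seeing the computed shift, so the arm went too close to the base. I'll check its state before going on.

Run:
```python
from h import *
s=arm.observe(); print(s['joint_pos'].round(3),s['qd'].round(3))
c=snap('scene','s1.png')
go([.50,-.22,.25],1)
```

```text
[ 1.551 -0.024 -0.259  2.508 -0.008  0.659  1.29 ] [ 0.159 -0.304  0.002 -0.008 -0.138  0.086  0.255]
tcp [ 0.0307 -0.2658  0.2505] yaw -0.58 tilt [-0.0011 -0.0015] t 1.20 F [-0.3  0.2  1.6] w 0.997
shift [-1.000e-03  9.377e+00 -1.011e+00] turn [-0.197  0.01   0.008]
```

View pics/s1.png

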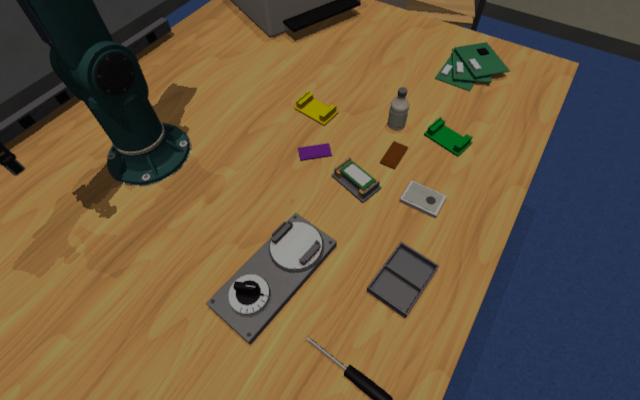

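The arm is clear and everything is undisturbed, but joint 4 is at its limit. I'll move outward.

```bash
python3 -m inch '1 0 1.2 0.7 0 0 0;1 0 2.4 0.7 0 0 0;1 0 3.6 0.7 0 0 0;1 0 4.8 0.6 0 0 0;1 0 6 0.4 0 0 0;1 0 7.2 0.2 0 0 0;1 0 8.4 0 0 0 0;1 0 9.3 -0.4 0 0 0' | tail -5
python3 - <<'E'
from h import *
print(arm.observe()['joint_pos'].round(3))
go([.552,.218,.20],74.8)
E
```

```text
time: 2.2
tcp_pos: [0.4991, -0.2504, 0.2492]
tcp_rot: [-0.502, -0.497, 0.503, -0.498]
force: [-0.2, -1.6, 0.0]
width: 1.003
[ 0.774  0.411 -0.516  1.962  0.27   0.835  0.1  ]
tcp [ 0.4991 -0.2504  0.2492] yaw -0.61 tilt [ 0.    -0.001] t 2.20 F [-0.2 -1.6  0. ] w 1.003
shift [ 0.975  0.958 -9.38 ] turn [-9.426e+00  6.000e-03  4.000e-03]
```

```bash
python3 -m inch '1 0.2 0.2 -1.2 -1.2 0 0;1 0.4 0.4 -2.4 -2.4 0 0;1 0.5 0.5 -3.6 -3.6 0 0;1 0.6 0.6 -4.8 -4.8 0 0;1 0.7 0.7 -6 -6 0 0;1 0.8 0.8 -7.2 -7.2 0 0;1 0.9 0.9 -8.4 -8.4 0 0;1 1 0.96 -9.38 -9.43 0 0' | tail -5
python3 -m inch '1 0 0 0 0 0 0'|tail -1
python3 - <<'E'
from h import *
print(arm.observe()['joint_pos'].round(3))
s=arm.observe(); c=snap('wrist','w2.png'); pickle.dump((s,c),open('w2.pkl','wb'))
go([.552,.218,.20],74.8)
E
```

```text
time: 3.2
tcp_pos: [0.5523, 0.2211, 0.198]
tcp_rot: [0.092, 0.701, -0.091, 0.701]
force: [0.5, -0.8, -0.7]
width: 1.0
width: 1.001
[ 0.114  0.61  -0.834  1.916  0.58   0.872  0.3  ]
tcp [0.5517 0.2241 0.1972] yaw 75.36 tilt [-0.0018  0.0027] t 3.38 F [ 0.5  0.4 -0.8] w 0.996
shift [-0.056 -0.116  0.037] turn [ 0.07  -0.018 -0.015]
```

View pics/w2.png

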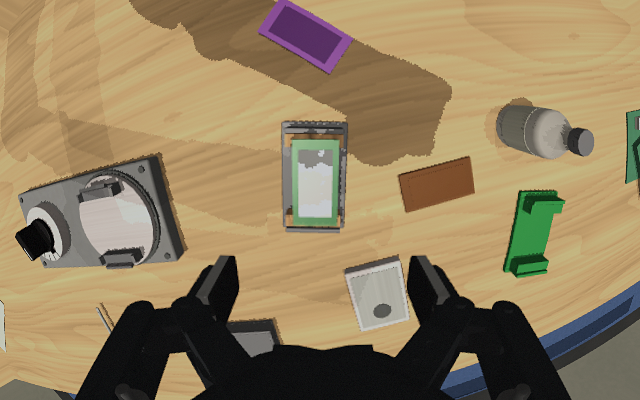

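The wrist view shows the green-bordered mirror in its rack at about (316,182), with edges at x 292–339 and y 139–224. The jig is at left, with the nest at (118,220).

```bash
cat >> h.py <<'E'
def wonz(s,c,uv,z):
    K=np.array(c['intrinsics']); uv=np.atleast_2d(uv).astype(float); T=np.array(c['tool_from_camera'])
    d=(uv-K[:2,2])/K[0,0]; th=np.hypot(*d.T)+1e-12
    r=np.c_[np.sin(th)[:,None]*d/th[:,None],np.cos(th)]
    R=Ro.from_quat(s['tcp_rot']).as_matrix()
    o=R@T[:3,3]+s['tcp_pos']; D=r@T[:3,:3].T@R.T
    return o+D*((z-o[2])/D[:,2])[:,None]
E
python3 - <<'E'
from h import *
s,c=pickle.load(open('w2.pkl','rb')); im=c['pixels']; hsv=cv2.cvtColor(im,cv2.COLOR_RGB2HSV)
m=(hsv[...,0]>40)&(hsv[...,0]<90)&(hsv[...,1]>60)
k=cnt(m,(270,110,360,240))[:,0]; print(k.min(0),k.max(0))
r=rect(wonz(s,c,k,.033)); print(r)
# rack: grey low sat or region not wood
z=im[105:250,255:375]; cv2.imwrite('pics/w2z.png',cv2.resize(z[:,:,::-1],None,fx=4,fy=4))
E
```

```text
[292 139] [338 225]
(array([0.55087708, 0.22024431]), np.float32(90.51559), np.float32(46.638454), np.float32(164.67523))
```

View pics/w2z.png

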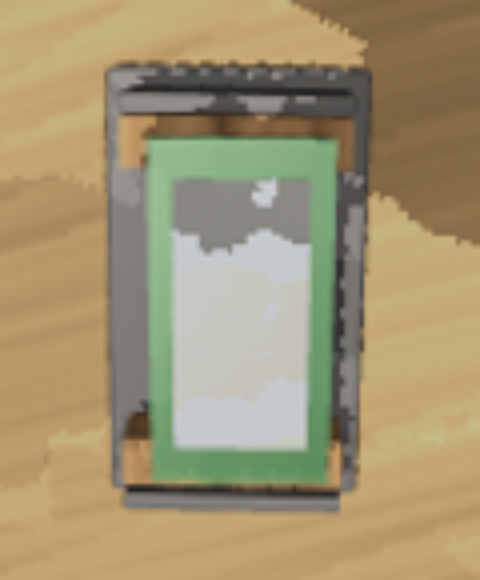

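```bash
python3 -m inch '1 0.6 -0.08 0 0.08 0 0;1 1.2 -0.08 0 0.08 0 0;1 1.9 -0.08 0 0.08 0 0;1 1.95 -0.08 0 0.08 0 0;1 1.95 -0.08 0 0.08 0 0' | tail -5
python3 - <<'E'
from h import *
s=arm.observe(); c=snap('wrist','w3.png'); pickle.dump((s,c),open('w3.pkl','wb'))
im=c['pixels']; hsv=cv2.cvtColor(im,cv2.COLOR_RGB2HSV)
m=(hsv[...,0]>40)&(hsv[...,0]<90)&(hsv[...,1]>60)
k=cnt(m,(240,80,400,260))[:,0]; print(k.min(0),k.max(0))
r=rect(wonz(s,c,k,.033)); print(r)
go([*r[0],.019],r[3]-90)
E
```

```text
time: 4.0
tcp_pos: [0.551, 0.2198, 0.1001]
tcp_rot: [0.095, 0.701, -0.094, 0.7]
force: [0.2, -0.5, 0.1]
width: 1.002
[289 155] [356 259]
(array([0.54528394, 0.22281563]), np.float32(79.22643), np.float32(44.478706), np.float32(166.36664))
tcp [0.5514 0.2203 0.1008] yaw 74.64 tilt [-0.0003  0.0032] t 4.05 F [ 0.9 -0.1  0.3] w 1.000
shift [ 1.635  0.011 -0.13 ] turn [-0.216 -0.008 -0.022]
```

View pics/w3.png

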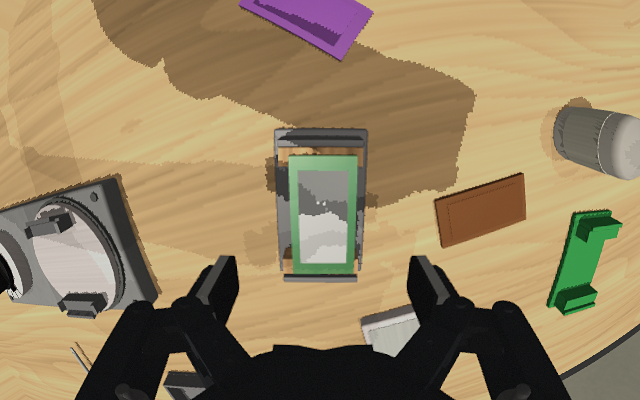

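The mirror (columns 289–356, rows 155–275) is centred between the fingers. My box cut off its near end, so I'll re-measure.

Run:
```python
from h import *
s,c=pickle.load(open('w3.pkl','rb'))
im=c['pixels']; hsv=cv2.cvtColor(im,cv2.COLOR_RGB2HSV)
m=(hsv[...,0]>40)&(hsv[...,0]<90)&(hsv[...,1]>60)
k=cnt(m,(240,80,400,300))[:,0]; print(k.min(0),k.max(0))
r=rect(wonz(s,c,k,.033)); print(r)
go([*r[0],.019],r[3]-90)
```

```text
[289 155] [356 273]
(array([0.55103094, 0.22028589]), np.float32(90.348816), np.float32(46.606228), np.float32(164.68274))
tcp [0.5514 0.2203 0.1008] yaw 74.64 tilt [-0.0003  0.0032] t 4.05 F [ 0.9 -0.1  0.3] w 1.000
shift [ 1.635 -0.008 -0.005] turn [-0.005 -0.008 -0.022]
```

```bash
python3 -m inch '1 0.6 0 0 0 0 0;1 1.2 0 0 0 0 0;1 1.5 0 0 0 0 0;1 1.63 0 0 0 0 0;1 1.63 0 0 0 0 0' | tail -5
python3 - <<'E'
from h import *
go([.551,.2203,.019],74.7)
E
python3 -m inch '0.3 0 0 0 0 0 0;0.2 0 0 0 0 0 0;0.1 0 0 0 0 0 0;-0.2 0 0 0 0 0 0;-1 0 0 0 0 0 0;-1 0 0 0 0 0 0;-1 0 0 0 0 0 0' | tail -5
```

```text
time: 4.68
tcp_pos: [0.5518, 0.2209, 0.0198]
tcp_rot: [0.096, 0.701, -0.093, 0.701]
force: [0.5, 1.1, -0.6]
width: 0.994
tcp [0.5518 0.2209 0.0198] yaw 74.65 tilt [0.0006 0.0037] t 4.67 F [ 0.5  1.1 -0.6] w 0.994
shift [ 0.016 -0.016 -0.011] turn [-0.007 -0.003 -0.027]
time: 5.55
tcp_pos: [0.552, 0.2209, 0.0205]
tcp_rot: [0.096, 0.7, -0.093, 0.701]
force: [-0.1, -1.7, 5.4]
width: 0.521
```

```bash
python3 -m inch '-1 -0.2 0 0 0 0 0;-1 -0.5 0 0 0 0 0;-1 -1 0 0 0 0 0;-1 -1.6 0 0 0 0 0;-1 -1.6 0 0 0 0 0' | tail -5
python3 - <<'E'
from h import *
s=arm.observe(); c=snap('wrist','w4.png'); pickle.dump((s,c),open('w4.pkl','wb'))
go([.551,.2203,.019],74.7); print(s['joint_pos'].round(3))
im=c['pixels']; hsv=cv2.cvtColor(im,cv2.COLOR_RGB2HSV)
m=(hsv[...,0]>40)&(hsv[...,0]<90)&(hsv[...,1]>60)
k=cnt(m,(220,80,420,380))[:,0]; print(k.min(0),k.max(0))
for z in (.107,.112,.117,.122):
  r=rect(wonz(s,c,k,z)); print(z,r)
E
```

```text
time: 6.18
tcp_pos: [0.5534, 0.2219, 0.1034]
tcp_rot: [0.097, 0.699, -0.092, 0.703]
force: [0.0, -0.7, -0.8]
width: 0.518
tcp [0.5526 0.221  0.102 ] yaw 74.62 tilt [0.0038 0.0045] t 6.22 F [-0.9 -0.7 -1.5] w 0.513
shift [ 1.66  -0.031 -0.032] turn [-0.01   0.018 -0.038]
[ 0.039  0.717 -0.718  1.98   0.722  0.709  0.174]
[268 186] [377 348]
0.107 (array([0.55844458, 0.22050957]), np.float32(98.57491), np.float32(49.822697), np.float32(164.58344))
0.112 (array([0.55522375, 0.2213623 ]), np.float32(94.813095), np.float32(47.921352), np.float32(164.5835))
0.117 (array([0.55200299, 0.22221503]), np.float32(91.05124), np.float32(46.019936), np.float32(164.5835))
0.122 (array([0.5487821 , 0.22306772]), np.float32(87.28938), np.float32(44.11862), np.float32(164.58351))
```

View pics/w4.png

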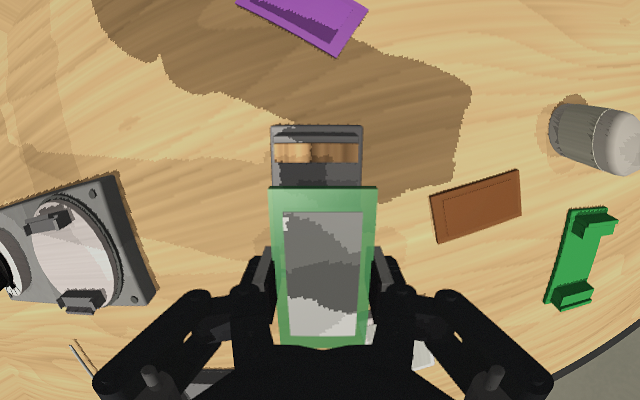

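The mirror is held level by its long edges (columns 268–377) and is clear of the rack. Next I'll move beside the nest to measure it.

Run:
```python
from h import *
go([.52,.10,.18],83.5)
```

```text
tcp [0.5526 0.221  0.102 ] yaw 74.62 tilt [0.0038 0.0045] t 6.22 F [-0.9 -0.7 -1.5] w 0.513
shift [-1.573 -2.498  0.017] turn [-1.11   0.021 -0.037]
```

```bash
python3 -m inch '-1 -0.5 -0.5 0 -0.2 0 0;-1 -1 -1.1 0 -0.5 0 0;-1 -1.3 -1.7 0 -0.8 0 0;-1 -1.5 -2.2 0 -1 0 0;-1 -1.57 -2.5 0 -1.11 0.02 -0.04;-1 -1.57 -2.5 0 -1.11 0.02 -0.04;-1 -1.57 -2.5 0 -1.11 0.02 -0.04' | tail -5
python3 - <<'E'
from h import *
s=arm.observe(); c=snap('wrist','w5.png'); pickle.dump((s,c),open('w5.pkl','wb'))
s=arm.observe(); c=snap('scene','s5.png'); pickle.dump((s,c),open('s5.pkl','wb'))
go([.52,.10,.18],83.5); print(s['joint_pos'].round(3))
E
```

```text
time: 7.1
tcp_pos: [0.519, 0.1008, 0.1794]
tcp_rot: [0.04, 0.706, -0.04, 0.706]
force: [-0.9, 0.5, -0.8]
width: 0.52
tcp [0.5191 0.1012 0.1795] yaw 83.57 tilt [-0.0004  0.0003] t 7.20 F [-1.  -0.6 -1. ] w 0.521
shift [-0.01  -0.021  0.02 ] turn [ 0.009 -0.003 -0.002]
[ 0.359  0.572 -0.878  2.074  0.63   0.784  0.548]
```

View pics/w5.png

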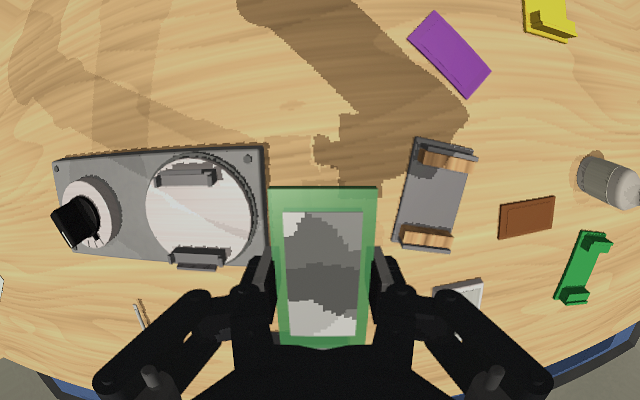

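View pics/s5.png

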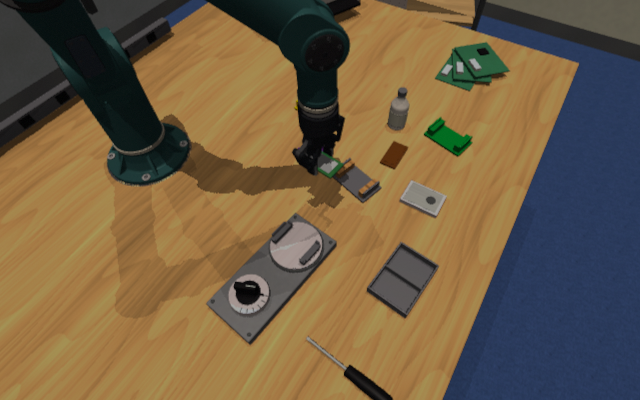

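The wrist view shows the nest ledges at (188,176) and (199,256) and the turntable at (200,213). I'll zoom in on those.

Run:
```python
from h import *
s,c=pickle.load(open('w5.pkl','rb')); z=c['pixels'][140:280,40:275,::-1]
cv2.imwrite('pics/w5z.png',cv2.resize(z,None,fx=3.4,fy=3.4,interpolation=cv2.INTER_CUBIC))
z=c['pixels'][145:280,140:265,::-1]
cv2.imwrite('pics/w5y.png',cv2.resize(z,None,fx=4.4,fy=4.4,interpolation=cv2.INTER_CUBIC))
```

```text
(no output)
```

View pics/w5z.png

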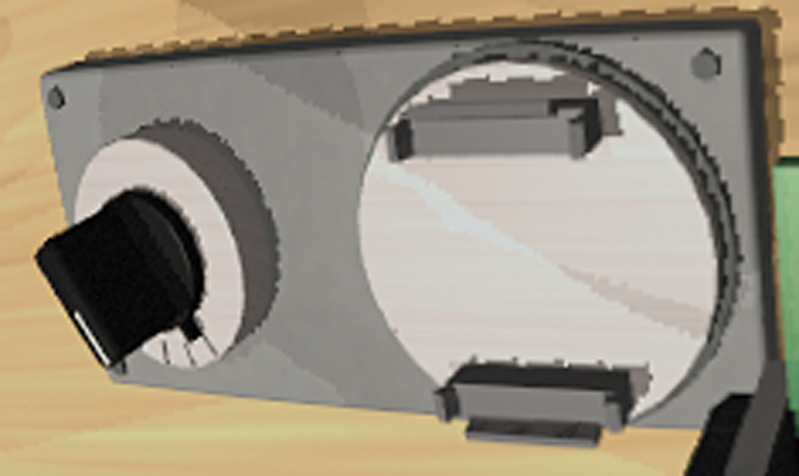

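View pics/w5y.png

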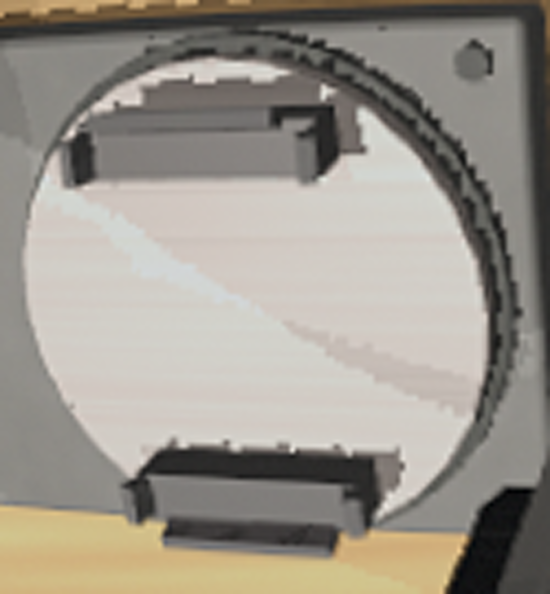

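```bash
cat > nest.py <<'E'
from h import *
from scipy.optimize import least_squares
s,c=pickle.load(open('w5.pkl','rb')); im=c['pixels']
hsv=cv2.cvtColor(im,cv2.COLOR_RGB2HSV)
m=(hsv[...,2]>150)&(hsv[...,1]<50)
k=cnt(m,(140,145,265,280)); h=cv2.convexHull(k)[:,0]
P=wonz(s,c,h,.038)[:,:2]
f=least_squares(lambda q:np.hypot(*(P-q[:2]).T)-q[2],[.534,-.036,.06],loss='soft_l1',f_scale=.0005)
print('disc',f.x, np.round(f.fun*1000,1))
Y=lambda *a:np.array([(140+u/4.4,145+v/4.4) for u,v in a])
print('bottom ledge inner edge .052',wonz(s,c,Y((150,477),(345,487)),.052).round(4)[:,:2])
print('top ledge inner edge .052',wonz(s,c,Y((95,180),(300,180)),.052).round(4)[:,:2])
print('bottom side lip tops inner .058',wonz(s,c,Y((145,497),(345,505)),.058).round(4)[:,:2])
b=wonz(s,c,Y((0,40),(528,8),(545,530)),.026); print(b.round(4))
# base screws
K=lambda *a:np.array([(40+u/3.4,140+v/3.4) for u,v in a])
print('screws',wonz(s,c,K((56,97),(706,64)),.028).round(4))
for z in (.076,.089): print('bar top',wonz(s,c,K((40,255),(103,368)),z).round(4))
print('nose',wonz(s,c,K((195,332)),.05).round(4),'knob base disc edges',wonz(s,c,K((135,190),(200,280)),.053).round(4))
E
python3 nest.py
```

```text
disc [ 0.53224724 -0.03220583  0.06001851] [-0.1 -0.2 -0.2  0.  -0.1  0.5  0.1  0.1 -0.   0.4  0.   0.1 -0.1 -0.2
 -0.2 -0.2  0.3  0.  -0.1 -0.1  0.1  0.  -0.3  5.  -0.3]
bottom ledge inner edge .052 [[ 0.5668 -0.0605]
 [ 0.5724 -0.01  ]]
top ledge inner edge .052 [[ 0.4939 -0.0529]
 [ 0.5001 -0.003 ]]
bottom side lip tops inner .058 [[ 0.569  -0.0598]
 [ 0.5738 -0.0084]]
[[ 0.4614 -0.0879  0.026 ]
 [ 0.4745  0.0463  0.026 ]
 [ 0.6016  0.0276  0.026 ]]
screws [[ 0.4546 -0.2305  0.028 ]
 [ 0.4841  0.0329  0.028 ]]
bar top [[ 0.5014 -0.2068  0.076 ]
 [ 0.5436 -0.193   0.076 ]]
bar top [[ 0.4979 -0.1895  0.089 ]
 [ 0.5378 -0.1765  0.089 ]]
nose [[ 0.5431 -0.1662  0.05  ]] knob base disc edges [[ 0.4901 -0.1709  0.053 ]
 [ 0.5237 -0.152   0.053 ]]
```

The disc fit has a radius of 60.0 mm and the ledges agree to about 1 mm. That puts the nest at about (0.5325, -0.0322) with its y axis at 83.4°.

Run:
```python
from h import *
go([.5333,-.0323,.10],83.4)
```

```text
tcp [0.5191 0.1012 0.1795] yaw 83.57 tilt [-0.0004  0.0003] t 7.20 F [-1.  -0.6 -1. ] w 0.521
shift [ 1.589 -2.621  0.581] turn [ 0.022 -0.003 -0.002]
```

```bash
python3 -m inch '-1 0.2 -0.5 0.1 0.02 0 0;-1 0.5 -1.1 0.3 0.02 0 0;-1 0.8 -1.7 0.4 0.02 0 0;-1 1.2 -2.2 0.5 0.02 0 0;-1 1.59 -2.62 0.58 0.02 0 0;-1 1.59 -2.62 0.58 0.02 0 0;-1 1.59 -2.62 0.58 0.02 0 0' | tail -5
python3 - <<'E'
from h import *
s=arm.observe(); c=snap('wrist','w6.png'); pickle.dump((s,c),open('w6.pkl','wb'))
c=snap('scene','s6.png')
z=c['pixels'][150:345,200:390,::-1]
cv2.imwrite('pics/s6z.png',cv2.resize(z,None,fx=3,fy=3,interpolation=cv2.INTER_CUBIC))
go([.5333,-.0323,.055],83.4);print(arm.observe()['joint_pos'].round(3))
E
```

```text
time: 8.07
tcp_pos: [0.5334, -0.0315, 0.1002]
tcp_rot: [0.041, 0.706, -0.04, 0.706]
force: [-0.3, -0.3, 0.3]
width: 0.52
tcp [ 0.5338 -0.0308  0.1008] yaw 83.52 tilt [0.0012 0.0012] t 8.18 F [ 0.9 -0.2 -0.4] w 0.516
shift [ 0.916 -0.032 -0.007] turn [ 0.015  0.008 -0.009]
[ 0.517  0.681 -0.763  2.112  0.789  0.658  0.664]
```

View pics/w6.png

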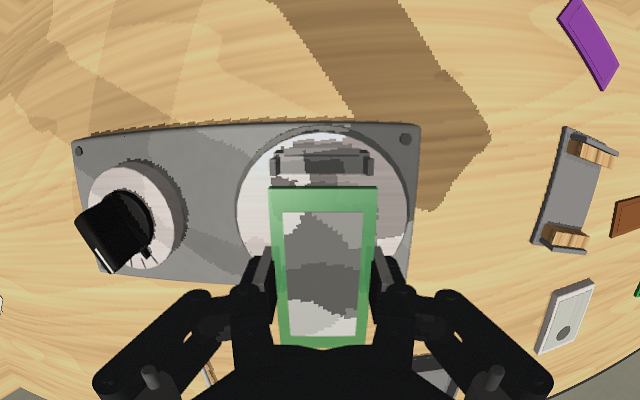

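View pics/s6z.png

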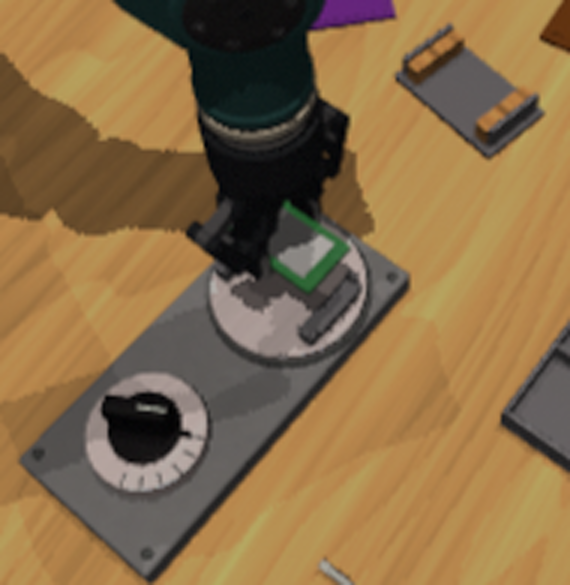

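The mirror is above the nest, and the near ledge's lips show at (275,163) and (369,163). I'll check the lateral centring.

Run:
```python
from h import *
from scipy.optimize import least_squares
s,c=pickle.load(open('w6.pkl','rb')); im=c['pixels']
cv2.imwrite('pics/w6z.png',cv2.resize(im[115:200,225:425,::-1],None,fx=4,fy=4,interpolation=cv2.INTER_CUBIC))
hsv=cv2.cvtColor(im,cv2.COLOR_RGB2HSV)
m=((hsv[...,2]>140)&(hsv[...,1]<50)).astype(np.uint8); m[:,260:385]=0; m[:120]=0;m[245:]=0;m[:,:230]=0;m[:,412:]=0
k=cv2.findNonZero(m); h=cv2.convexHull(k)[:,0]
P=wonz(s,c,h,.038)[:,:2]; P=P[np.hypot(*(P-[.5325,-.0322]).T)>.056]
f=least_squares(lambda q:np.hypot(*(P-q).T)-.06,[.534,-.036],loss='soft_l1',f_scale=.0005)
print(f.x,np.round(f.fun*1000,1))
```

```text
[ 0.51929054 -0.03822131] [18.  19.3  4.5  6.3 13.   8.2  0.7 -2.2 -1.   0.3  2.2  3.1 12.6]
```

View pics/w6z.png

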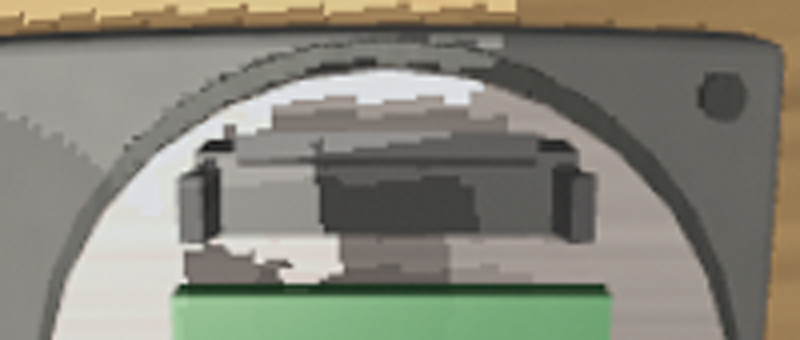

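Run:
```python
from h import *
from scipy.optimize import least_squares
s,c=pickle.load(open('w6.pkl','rb'))
Z=lambda *a:np.array([(225+u/4,115+v/4) for u,v in a])
P=wonz(s,c,Z((58,285),(93,210),(290,80),(390,70),(560,108),(655,172),(697,220),(730,290)),.038)[:,:2]
f=least_squares(lambda q:np.hypot(*(P-q).T)-.06,[.534,-.036],loss='soft_l1',f_scale=.0005)
print('disc',f.x,np.round(f.fun*1000,1))
L=wonz(s,c,Z((218,238),(552,240)),.052)[:,:2]; d=L[1]-L[0]
print(L.round(4),np.hypot(*d),np.degrees(np.arctan2(d[1],d[0])))
T=wonz(s,c,Z((193,175),(585,178)),.058)[:,:2]; print('liptops',T.round(4),T.mean(0))
R=Ro.from_quat(s['tcp_rot']).as_matrix()
for nm,q in [('disc',f.x),('ledge',L.mean(0)),('lip',T.mean(0))]: print(nm,'tool',(R.T@(np.r_[q,.1]-s['tcp_pos'])).round(4))
E0=wonz(s,c,Z((172,287),(611,287)),s['tcp_pos'][2]+.0125); print('mirror end mid tool',(R.T@(E0.mean(0)-s['tcp_pos'])).round(4), np.linalg.norm(E0[1]-E0[0]))
```

```text
disc [ 0.53183809 -0.03005543] [ 1.8  1.9 -0.2 -1.1 -0.8  0.3  1.   1.2]
[[ 0.4942 -0.0532]
 [ 0.5003 -0.0024]] 0.05111930079613294 83.12715712097014
liptops [[ 0.4829 -0.0544]
 [ 0.4899  0.0025]] [ 0.48642432 -0.02594821]
disc tool [ 0.0002  0.0013 -0.0017]
ledge tool [ 0.0002 -0.0005 -0.0364]
lip tool [ 0.0002  0.0002 -0.0473]
mirror end mid tool [-0.0125  0.0004 -0.0462] 0.045623394475733485
```

The ledge and lip positions in the tool frame agree with the mirror to within 1 mm, so I'll lower it in small steps.

```bash
python3 -m inch '-1 0.4 -0.02 0 0 0 0;-1 0.7 -0.02 0 0 0 0;-1 0.9 -0.02 0 0 0 0;-1 1 -0.02 0 0 0 0;-1 1 -0.02 0 0 0 0'
python3 - <<'E'
from h import *
go([.533,-.0315,.045],83.4)
E
```

```text
time: 8.8
tcp_pos: [0.5337, -0.0316, 0.0506]
tcp_rot: [0.04, 0.706, -0.039, 0.706]
force: [-1.1, 0.7, 0.7]
width: 0.52
tcp [ 0.5337 -0.0316  0.0506] yaw 83.54 tilt [0.0009 0.0013] t 8.80 F [-1.1  0.7  0.7] w 0.520
shift [ 0.112 -0.    -0.014] turn [ 0.017  0.005 -0.01 ]
```

```bash
for i in 1; do python3 -m inch '-1 0.04 0 0 0 0 0;-1 0.08 0 0 0 0 0;-1 0.08 0 0 0 0 0'|grep -E 'pos|force'; done
python3 -m inch '-1 0.03 0 0 0 0 0;-1 0.03 0 0 0 0 0'|grep -E 'pos|force'
```

```text
tcp_pos: [0.5337, -0.0317, 0.0466]
force: [0.7, 0.1, -1.1]
tcp_pos: [0.5336, -0.0317, 0.0451]
force: [1.3, 0.9, -0.8]
```

```bash
python3 -m inch '-1 0.03 0 0 0 0 0;-1 0.03 0 0 0 0 0'|grep -E 'pos|force'
python3 - <<'E'
from h import *
s=arm.observe(); c=snap('wrist','w7.png'); pickle.dump((s,c),open('w7.pkl','wb'))
cv2.imwrite('pics/w7z.png',cv2.resize(c['pixels'][130:270,210:430,::-1],None,fx=3.6,fy=3.6,interpolation=cv2.INTER_CUBIC))
E
```

```text
tcp_pos: [0.5338, -0.0316, 0.0445]
force: [-1.5, -0.5, 9.0]
```

View pics/w7z.png

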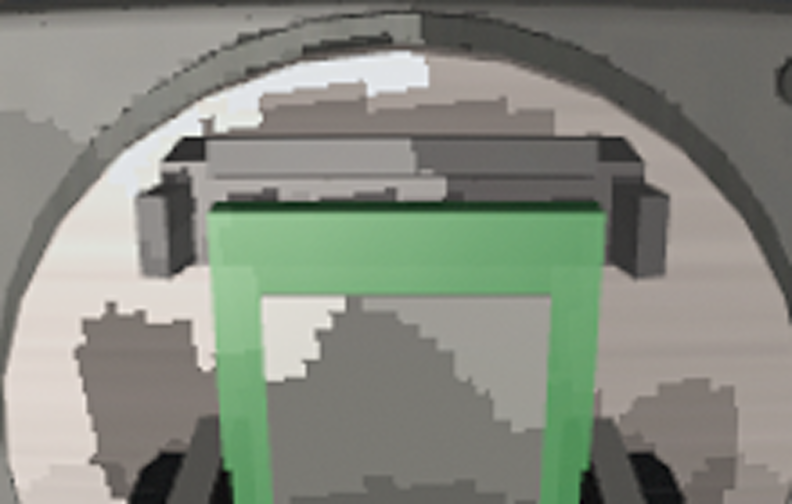

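Contact came at TCP z = 0.0445, exactly the expected seated height, with the mirror between the lips. I'll release it.

```bash
python3 -m inch '0.15 0 0 0 0 0 0;0.3 0 0 0 0 0 0;0.6 0 0 0 0 0 0;1 0 0 0 0 0 0;1 0 0 0 0 0 0'|grep -E 'pos|force|wid|time'
python3 - <<'E'
from h import *
s=arm.observe(); c=snap('wrist','w8.png'); pickle.dump((s,c),open('w8.pkl','wb'))
E
```

```text
time: 10.35
tcp_pos: [0.5337, -0.0317, 0.0444]
force: [-0.6, -1.1, -0.1]
width: 1.0
```

View pics/w8.png

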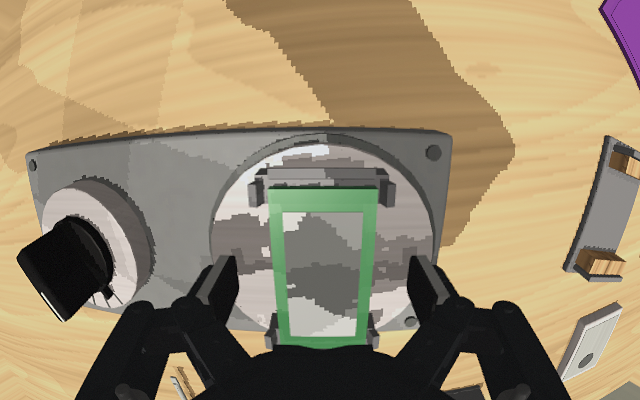

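The mirror (columns 268–377) is seated between the lip pairs with the fingers open. I'll raise the tool straight up and check both the mirror and the knob.

```bash
python3 -m inch '1 -0.4 0 0 0 0 0;1 -1 0 0 0 0 0;1 -2 0 0 0 0 0;1 -3 0 0 0 0 0;1 -3 1 0 0 0 0;1 -3 1 0 0 0 0' >/dev/null
python3 -m inch '1 0 -1.2 0 0 0 0;1 0 -2.4 0 0 0 0;1 0 -2.8 0 0 0 0;1 0 -2.8 0 0 0 0'|tail -5
python3 - <<'E'
from h import *
s=arm.observe(); c=snap('wrist','w9.png'); pickle.dump((s,c),open('w9.pkl','wb'))
go([.5333,-.0323,.055],83.4);print(arm.observe()['joint_pos'].round(3))
E
```

```text
time: 11.65
tcp_pos: [0.5242, -0.1185, 0.195]
tcp_rot: [0.04, 0.705, -0.038, 0.707]
force: [-0.2, -0.0, -0.4]
width: 1.002
tcp [ 0.5248 -0.1163  0.1954] yaw 83.83 tilt [0.005  0.0045] t 11.70 F [0.7 0.8 0.1] w 1.002
shift [ 2.817  1.675 -0.024] turn [ 0.053  0.032 -0.036]
[ 0.795  0.566 -0.913  2.045  0.612  0.82   0.985]
```

View pics/w9.png

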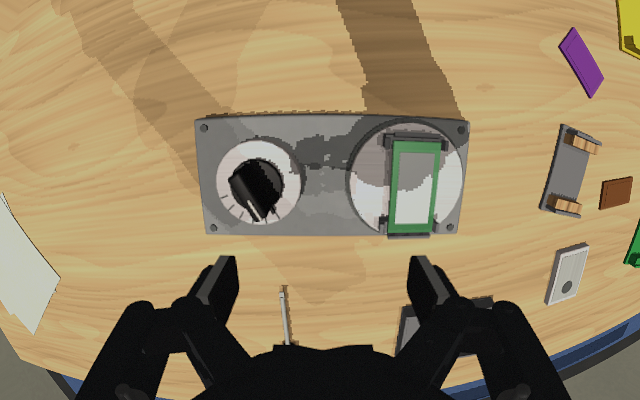

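Run:
```python
from h import *
from scipy.optimize import least_squares
s,c=pickle.load(open('w9.pkl','rb')); im=c['pixels']
cv2.imwrite('pics/w9m.png',cv2.resize(im[115:245,340:475,::-1],None,fx=4.4,fy=4.4,interpolation=cv2.INTER_CUBIC))
cv2.imwrite('pics/w9k.png',cv2.resize(im[125:240,205:315,::-1],None,fx=5,fy=5,interpolation=cv2.INTER_CUBIC))
hsv=cv2.cvtColor(im,cv2.COLOR_RGB2HSV)
m=(hsv[...,0]>40)&(hsv[...,0]<90)&(hsv[...,1]>60)
k=cnt(m,(340,110,475,245))[:,0]; print('mirror',rect(wonz(s,c,k,.057)))
```

```text
mirror (array([ 0.5329386 , -0.03167157]), np.float32(90.907715), np.float32(47.200783), np.float32(173.45203))
```

View pics/w9m.png

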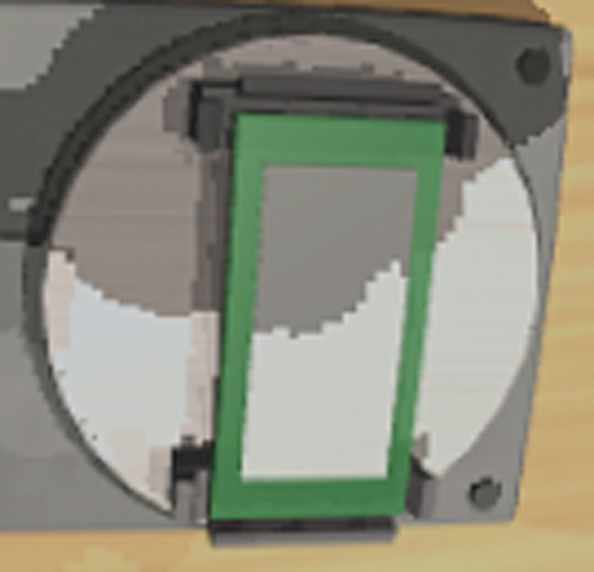

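View pics/w9k.png

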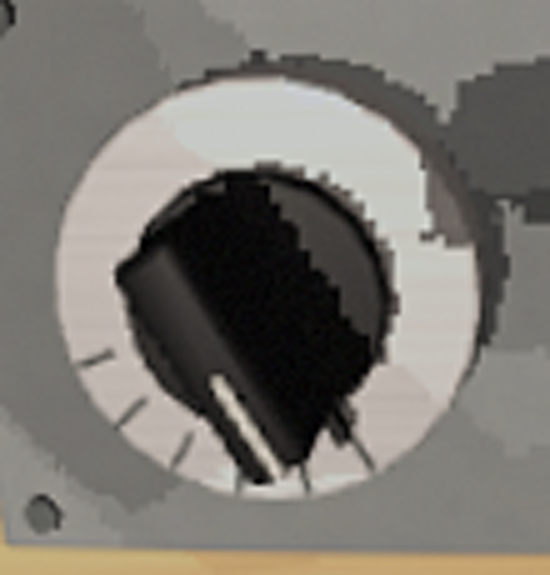

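The mirror measures (0.5329, -0.0317) at yaw -6.55°, which agrees with the nest. The knob nose is at the first mark, so it is at home. Next is the knob's pose, from its top face with the white line.

Run:
```python
from h import *
from scipy.optimize import least_squares
s,c=pickle.load(open('w9.pkl','rb')); im=c['pixels']
Z=lambda *a:np.array([(205+u/5,125+v/5) for u,v in a])
Q=wonz(s,c,Z((118,272),(162,245),(300,468),(250,482)),.089)
print(Q.round(4)); print(rect(Q))
l=wonz(s,c,Z((215,380),(272,478)),.089); d=l[1]-l[0]; print('line',l.round(4),np.degrees(np.arctan2(d[1],d[0])))
print('nose',wonz(s,c,Z((343,420)),.05).round(4))
hsv=cv2.cvtColor(im,cv2.COLOR_RGB2HSV)
P0=Z((57,290),(110,140),(270,76),(160,110),(440,400),(300,497),(100,415),(180,475))
for z in (.030,.034,.038,.042,.046):
    P=wonz(s,c,P0,z)[:,:2]
    f=least_squares(lambda q:np.hypot(*(P-q[:2]).T)-q[2],[.515,-.18,.04]); 
    mk=wonz(s,c,Z((370,468),(307,490),(238,488),(172,467),(118,428),(80,362)),z)[:,:2]-f.x[:2]
    print(z,f.x.round(4),abs(f.fun).max().round(4),np.degrees(np.arctan2(mk[:,1],mk[:,0])).round(1))
```

```text
[[ 0.4975 -0.1931  0.089 ]
 [ 0.494  -0.1847  0.089 ]
 [ 0.5352 -0.1681  0.089 ]
 [ 0.5368 -0.1773  0.089 ]]
(array([ 0.51626843, -0.18065884]), np.float32(44.405823), np.float32(9.1843815), np.float32(21.86029))
line [[ 0.518  -0.1799  0.089 ]
 [ 0.5365 -0.1733  0.089 ]] 19.6238430316618
nose [[ 0.5411 -0.1674  0.05  ]]
0.03 [ 0.5198 -0.1849  0.0441] 0.0014 [ 23.7   4.1 -16.  -36.1 -55.1 -77.1]
0.034 [ 0.5188 -0.1839  0.0435] 0.0014 [ 23.7   4.1 -16.  -36.1 -55.1 -77.1]
0.038 [ 0.5177 -0.1829  0.0429] 0.0014 [ 23.7   4.1 -16.  -36.1 -55.1 -77.1]
0.042 [ 0.5167 -0.1819  0.0423] 0.0014 [ 23.7   4.1 -16.  -36.1 -55.1 -77.1]
0.046 [ 0.5157 -0.1809  0.0417] 0.0014 [ 23.7   4.1 -16.  -36.1 -55.1 -77.1]
```

Run:
```python
from h import *
go([.516,-.181,.13],113.5)
```

```text
tcp [ 0.5248 -0.1163  0.1954] yaw 83.83 tilt [0.005  0.0045] t 11.70 F [0.7 0.8 0.1] w 1.002
shift [ 1.302 -1.311 -0.041] turn [-3.709  0.041 -0.027]
```

```bash
python3 -m inch '1 0.1 -0.6 0 -0.8 0.04 -0.03;1 0.3 -1.1 -0.04 -1.7 0.04 -0.03;1 0.6 -1.31 -0.04 -2.7 0.04 -0.03;1 1 -1.31 -0.04 -3.7 0.04 -0.03;1 1.3 -1.31 -0.04 -3.71 0.04 -0.03;1 1.3 -1.31 -0.04 -3.71 0.04 -0.03;1 1.3 -1.31 -0.04 -3.71 0.04 -0.03'|tail -5
python3 - <<'E'
from h import *
s=arm.observe(); c=snap('wrist','w10.png'); pickle.dump((s,c),open('w10.pkl','wb'))
go([.516,-.181,.066],113.5);print(arm.observe()['joint_pos'].round(3))
E
```

```text
time: 12.58
tcp_pos: [0.5168, -0.1799, 0.1308]
tcp_rot: [-0.145, 0.692, 0.144, 0.693]
force: [0.9, -0.3, 0.6]
width: 1.003
tcp [ 0.5168 -0.1802  0.1309] yaw 113.53 tilt [ 0.0016 -0.0008] t 12.62 F [ 1.2 -0.2 -0.2] w 1.003
shift [ 1.299 -0.006 -0.023] turn [0.004 0.008 0.01 ]
[ 0.91   0.711 -0.948  2.065  0.831  0.802  1.429]
```

View pics/w10.png

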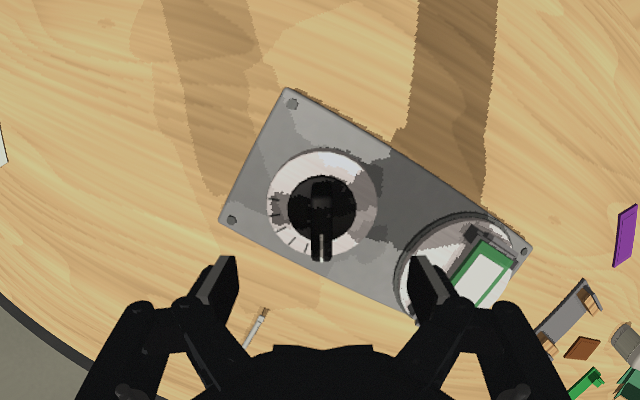

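The bar stands upright in the image at column 321, aligned with and centred between the fingers. I'll descend and grip.

```bash
python3 - <<'E'
from h import *
s,c=pickle.load(open('w10.pkl','rb')); R=Ro.from_quat(s['tcp_rot']).as_matrix()
p=wonz(s,c,[(321,261),(311,261),(331,261)],.089); print(((p-s['tcp_pos'])@R).round(4))
E
python3 -m inch '1 0.4 0 0 0 0 0;1 0.8 0 0 0 0 0;1 1.1 0 -0.02 0 0 0;1 1.3 0 -0.02 0 0 0;1 1.3 0 -0.02 0 0 0'|tail -5
```

```text
[[ 0.0418 -0.0003  0.02  ]
 [ 0.0418 -0.0068  0.02  ]
 [ 0.0418  0.0062  0.02  ]]
time: 13.25
tcp_pos: [0.5158, -0.1806, 0.0656]
tcp_rot: [-0.144, 0.692, 0.144, 0.692]
force: [-0.1, -0.1, -0.2]
width: 1.004
```

```bash
python3 -m inch '0.2 0 0 -0.02 0 0 0;-0.3 0 0 -0.02 0 0 0;-1 0 0 -0.02 0 0 0;-1 0 0 -0.02 0 0 0;-1 0 0 -0.02 0 0 0;-1 0 0 -0.02 0 0 0;-1 0 0 -0.02 0 0 0'|tail -5
python3 - <<'E'
from h import *
go([.515,-.1813,.066],113.5); print(arm.observe()['torque'].round(2))
E
```

```text
time: 14.12
tcp_pos: [0.5152, -0.1814, 0.0659]
tcp_rot: [-0.145, 0.692, 0.143, 0.693]
force: [-1.6, -2.7, 5.2]
width: 0.149
tcp [ 0.5152 -0.1814  0.0659] yaw 113.52 tilt [ 0.0013 -0.0016] t 14.12 F [-1.6 -2.7  5.2] w 0.149
shift [-0.001  0.004 -0.004] turn [0.003 0.004 0.015]
[-0.21  0.15  0.03]
```

The knob is gripped (opening about 13 mm). I'll turn it 30° first and check.

```bash
python3 -m inch '-1 0 0 0 0.5 0 0;-1 0 0 0 1 0 0;-1 0 0 0 1.5 0 0;-1 0 0 0 2 0 0;-1 0 0 0 2.5 0 0;-1 0 0 0 3.1 0 0;-1 0 0 0 3.75 0 0;-1 0 0 0 3.75 0 0'|tail -5
python3 - <<'E'
from h import *
s=arm.observe(); c=snap('wrist','w11.png'); pickle.dump((s,c),open('w11.pkl','wb'))
go([.515,-.1813,.066],53.5); print(s['torque'].round(2),s['joint_pos'].round(2))
E
```

```text
time: 15.12
tcp_pos: [0.5152, -0.181, 0.066]
tcp_rot: [0.039, 0.705, -0.04, 0.707]
force: [-0.2, 0.8, 3.6]
width: 0.153
tcp [ 0.5152 -0.1809  0.066 ] yaw 83.64 tilt [ 0.0014 -0.0013] t 15.18 F [-0.2  0.1  3.3] w 0.152
shift [-0.    -0.008 -0.003] turn [3.767 0.013 0.005]
[0.1  0.12 0.02] [ 0.77  0.75 -0.73  2.1   0.88  0.63  0.88]
```

View pics/w11.png

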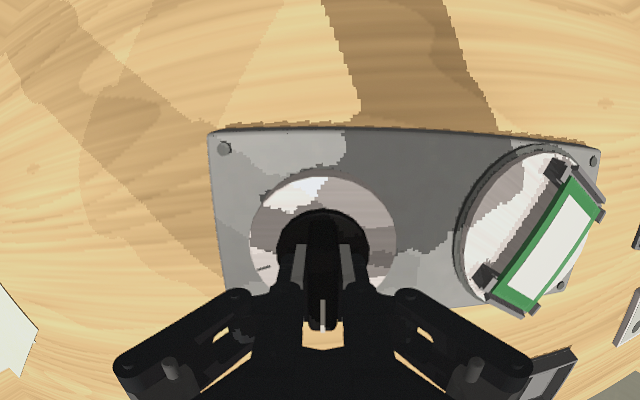

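The knob and turntable have turned about 30° with the grip and the mirror stays in the nest, so I'll do the other 30°.

```bash
python3 -m inch '-1 0 0 0 0.5 0 0;-1 0 0 0 1 0 0;-1 0 0 0 1.5 0 0;-1 0 0 0 2 0 0;-1 0 0 0 2.6 0 0;-1 0 0 0 3.2 0 0;-1 0 0 0 3.6 0 0;-1 0 0 0 3.76 0 0'|tail -5
python3 -m inch '-1 0 0 0 0 0 0;-1 0 0 0 0 0 0'|tail -5
python3 - <<'E'
from h import *
s=arm.observe(); c=snap('wrist','w12.png'); pickle.dump((s,c),open('w12.pkl','wb'))
go([.515,-.1813,.066],53.5); print(s['torque'].round(2),s['joint_pos'].round(2),s['qd'].round(3))
c=snap('scene','s12.png')
E
```

```text
time: 16.18
tcp_pos: [0.5154, -0.1805, 0.066]
tcp_rot: [0.221, 0.671, -0.221, 0.672]
force: [-0.7, 1.0, 1.9]
width: 0.157
time: 16.42
tcp_pos: [0.5154, -0.1804, 0.066]
tcp_rot: [0.221, 0.671, -0.22, 0.673]
force: [0.6, -0.3, 3.6]
width: 0.152
tcp [ 0.5154 -0.1804  0.066 ] yaw 53.65 tilt [ 0.0019 -0.0004] t 16.48 F [-0.3  0.2  1.9] w 0.156
shift [-0.001 -0.019  0.004] turn [ 0.019  0.013 -0.005]
[0.02 0.03 0.06] [ 0.68  0.71 -0.6   2.1   0.77  0.56  0.45] [ 0.001  0.001  0.     0.     0.    -0.001 -0.003]
```

View pics/w12.png

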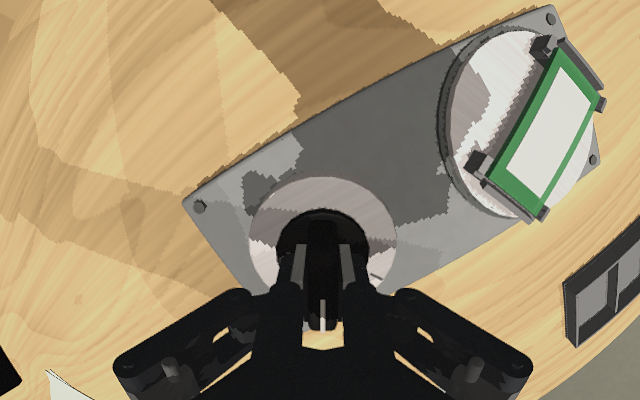

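View pics/s12.png

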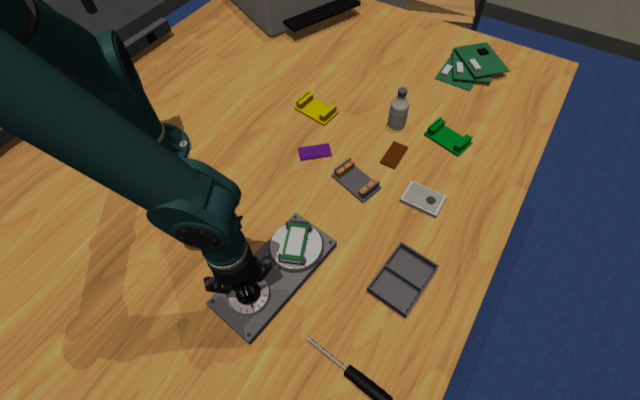

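Run:
```python
from h import *
s,c=pickle.load(open('w12.pkl','rb')); hsv=cv2.cvtColor(c['pixels'],cv2.COLOR_RGB2HSV)
m=(hsv[...,0]>40)&(hsv[...,0]<90)&(hsv[...,1]>60)
k=cnt(m,(430,20,620,240))[:,0]; print(rect(wonz(s,c,k,.057)))
```

```text
(array([ 0.53193726, -0.03291694]), np.float32(90.489944), np.float32(49.144817), np.float32(113.81303))
```

The mirror has turned 59.6° (1.04 rad), is still centred in the nest, and everything is at rest. I'll hand the job in.

Run:
```python
from plant import arm
print(arm.finish_job()); s=arm.observe(); print(s['time'],s['width'],s['tcp_pos'])
```

```text
the job is handed in; nothing more can be done
None
the job is handed in; nothing more can be done
```

I picked the mirror up by its long edges, seated it in the nest and let go. I then turned the knob clockwise to the third stop and handed the job in at about 16.5 s, still gripping it. The hand-in gives no verdict.

**Last checks, all passed:**
- **Mirror:** its centre is about 1 mm from the nest axis. It touched down at the expected seated height.
- **Knob:** the tool turned 59.9°, and the mirror and turntable turned 59.6° (1.04 rad, against 1.047 for the third stop). The arm was at rest with the fingers stopped on the bar at about 13 mm.
- **Other things on the bench:** by eye they look unmoved in the scene picture. I did not measure them.

**Problems and disagreements:**
- **First move:** I sent it with wrongly guessed numbers. It took the arm close to its base, with joint 4 near its limit (2.508 of 2.51). It briefly read 14 N, which was gone at the next reading. The picture showed nothing touched, and I moved straight back out.
- **Disc centre:** a rough second measurement of the turntable centre was about 2 mm off the first. I relied on the ledge and lip measurements, which agreed to 1 mm.

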